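Set and start the cure timer

ROBOT

A 6-joint arm with a two-finger parallel gripper is mounted at the origin on the work surface. World frame = base frame: x ahead of the robot, y to its left, z up, the work surface at z = 0. Lengths are in m, angles in rad, forces in N, time in s.
With the tool pointing down it reaches from about 0.375 to 0.9 m from the base axis. Payload 3.1 kg.
Tool frame: the origin (TCP) lies midway between the tips of the shut fingers; the grasp point (between the pads) lies 19 mm behind it; z points along the fingers, y is the line along which they close (so a half turn about z gives the same grasp; the last joint's range is limited). The gripper opens to 87 mm and grips with 3 to 60 N. Pads are 19 mm wide; open, the fingers measure 117 mm over their backs; the gripper's body (75 mm by 190 mm) begins 51 mm behind the grasp point.
Start: joints at [-1.286, 0.527, 1.433, -0, 1.181, -0.178], TCP at [0.28, -0.559, 0.223] pointing down, gripper open.
Joint ranges: [-3.08, 3.08], [-0.75, 2.2], [0.22, 2.44], [-1.43, 4.57], [0, 2.65], [-2.85, 2.85]. Speed limits (rad/s): [2.79, 2.79, 3.14, 3.14, 3.14, 3.14].

INTERFACE

Orientations are given as a unit quaternion [x, y, z, w].
In Python, from rig import get_obs, cams, job gives the robot as it stands.
- The arm moves only by the tool servo_tool, never from a script. Its argument "moves" is text: rows parted by semicolons, each of 5 numbers parted by spaces: the shift along the tool's x, y, z in m, then the turn about the tool's z in degrees, then the finger opening in m, from 0 to 0.087. In form: dx dy dz spin claw; .... A call has 1 to 10 rows; each row is the pose to reach, as a shift and turn from the pose commanded when the call began, along the tool's axes at that moment; what a row does not reach only later rows make up. A row lasts 1/12 s, in which the tool goes at most 41.7 mm and 7.16 degrees, less where a joint would pass 70% of its speed; a pose out of reach is approached as far as the arm can. A call with a gripper value outside its range is refused whole. The fingers move at their own pace and stop on an object; "grip_force" is the grip in N (left out, the last holds). Time passes only in rows, so rows that repeat a pose let the fingers close. It gives the time, the measured TCP pose, the force, the opening and the grip force at its end, in the units of the state.
- get_obs(): the state, without advancing time (a new reading comes with each control period).
- cams.camera(name): name is "side" or "top"; returns the picture (400x640x3 uint8, blue, green, red); there is no depth.
- cams.camera_model(name): a dict with "fx", "fy", "cx", "cy" (pixels), "dist" ([k1, k2, p1, p2, k3] as OpenCV has them; the pictures are not rectified), "R" (3x3) and "t" (3): a world point X has camera coordinates R X + t. Camera axes: x right, y down, z forward; pixel columns grow to the right and rows downward; lengths in m; the calibration is good to about 2 mm. A picture is of the moment at which its call begins. camera_model takes no time and is no camera call.
- job.hand_in(): hands the job in; it is judged then, once.
The state is a dict: "time": time; "q": joint angles; "joint_velocities": joint speeds; "joint_torque": joint torques, N m; "position": TCP position; "tool_rot": TCP orientation; "ft_force": force on the tool from outside, world axes, zero at the start; "moment": the same for the moment, N m; "grip_width": finger opening in m; "grip_force": force on a finger pad.
Only numpy, scipy, OpenCV 4.12 (cv2) and the standard library are available. Lean on these libraries where they do the work, as an engineer would, in place of code of your own. Each camera call takes 0.05 s, during which the arm holds its last target. There are 200 camera calls.

TASK

Set the cure timer on the bench: with a fingertip, flick its black thumbwheel round clockwise (seen from above) click by click until the one long, ridged lug stands in the click right at the steel pointer fin, without ever running past it, and only then press the long start bar fully down and let it come up again. Do not lift, tip or shove the timer about, do not press the small round clear button, and leave the things standing around it where they are.

Things in the scene. Friction and masses are not known exactly. Their poses are not given: they have to be found in the camera images.
- timer: Bench cure timer, a loose bare-aluminium housing 180 (its x) by 240 (its y) by 40 mm high on rubber feet, 1.5 to 2.1 kg, free to slide. Origin: centre of its underside; x points from its front (robot side) to the back where the pointer fin stands, y to its left, z up. The thumbwheel is on its right half, the two keys on its left half.
- wheel_hub (a point): Point on the upright axis of the thumbwheel, 66 mm above the bench, level with the top of the lugs (wheel axis is at x 0, y -45 mm of the timer). The hub cap here is 34 mm across and sticks up to 71 mm. The wheel is a black disc of 84 mm diameter with eight lugs, one every 45 degrees, each 10 mm wide, standing out beyond the disc to 58 mm from the axis (the long one to 68 mm), lugs from 44 to 66 mm above the bench. The housing's top is 40 mm above the bench.
- long_lug (a point): On the long lug, 60 mm out from the wheel's axis, on its centre line at the height of the lug's top; a grey ridge, 4 mm higher, runs along this lug only. Moves with the wheel.
- pointer (a point): Top of the tip of the steel pointer fin, fixed on the housing behind the wheel, 74 mm from the wheel's axis straight towards the timer's +x, 59 mm above the bench.
- wheel (a joint): Angle of the thumbwheel, rad, growing clockwise seen from above; 0 when the long lug stands exactly at the pointer. A spring detent holds it at every multiple of 0.785 (45 degrees), where one of the lugs points straight to the timer's front; half-way to the next click it snaps on by itself. Takes about 2 N at the lugs. It starts one to four clicks before 0 (-0.785 to -3.14); a stop prevents turning it below -3.63.
- start_top (a point): Centre of the top of the start bar, a black spring key 70 (timer x) by 34 mm (timer y), its top 53.5 mm above the bench when up (x -25, y +78 mm of the timer).
- start_bar (a joint): Travel of the start bar, m: 0 up, 0.006 fully down (about 4 N). It springs back up.
- clear_top (a point): Centre of the top of the round clear button, 24 mm across, 53.5 mm above the bench, behind the start bar (x 52, y +78 mm of the timer). Not to be pressed.
- clear_button (a joint): Travel of the clear button, m: 0 up, 0.006 fully down.
- glue_jar: Bystander: jar, 60 mm across, 75 mm high, to the timer's left. Origin: centre of its underside.
- pine_offcut: Bystander: block of pine 90 by 45 by 35 mm, to the timer's right. Origin: centre of its underside.
- pencil: Bystander: flat carpenter's pencil, 170 mm long, behind the timer. Origin: centre of its underside.
- mixing_cup: Bystander: open white cup, 72 mm across, 80 mm high, to the right of the timer's front. Origin: centre of its underside.

How it is judged:
On the way, in this order (a step that is already met when the one before it is completed fails the run):
1. the long lug rests in the click at the pointer (value of joint wheel between -0.15 and 0.15 rad and value of joint start_bar below 0.002 m), for 0.2 s.
2. the start bar is pressed down (value of joint start_bar above 0.0045 m and contact force between start_bar and the fingers above 0.5 N), for 0.05 s.
At the end, for the whole second after the job is handed in: The long lug rests at the pointer (wheel within 0.15 rad of 0), the start bar has been pressed and is up again, the clear button is up, and the timer stands flat, at rest, within 30 mm of where it was (value of joint wheel between -0.15 and 0.15 rad and value of joint each of start_bar, clear_button below 0.0015 m and linear speed of timer below 0.02 m/s and distance of timer from where it was at the start of the episode below 0.03 m and angle between timer's own z axis and vertical below 0.05 rad); the robot touches nothing.
It fails at once if the long lug ran past the pointer (value of joint wheel above 0.39 rad).
It fails at once if the start bar was pressed before the wheel was set (value of joint start_bar above 0.003 m and value of joint wheel below -0.25 rad).
It fails at once if the clear button was pressed (value of joint clear_button above 0.003 m).
It fails at once if the timer was lifted, tipped or shoved (height (world z) of timer above 0.01 m or angle between timer's own z axis and vertical above 0.1 rad or distance of timer from where it was at the start of the episode above 0.03 m).
It fails at once if a thing standing around the timer was moved (distance of any of glue_jar, pine_offcut, pencil, mixing_cup from where it was at the start of the episode above 0.03 m).
It also fails if it takes over 64 s, if anything falls off the work surface, if the arm or the gripper's body presses on something with over 40 N, if the wrist force passes 120 N, or if a joint passes its speed limit or range.

## Working session

There is one attempt and no reset: what is moved stays moved. The work goes in short steps, Python scripts to look and compute and a tool call to move; the robot and the scene stay as the last step left them, time stands still between calls to the robot, and variables do not carry over. Pictures are saved under pics/ and viewed, at most 10 in all, crops included, and the job is handed in when it is done.

Besides the shell and the picture viewer there is one more tool, called after "Emit:" by a JSON object that holds its "method" and its "body", one argument or row to a line. servo_tool: Moves the arm, as the interface text tells. Its arguments: {"type":"object","properties":{"moves":{"type":"string"},"grip_force":{"type":"number"}},"required":["moves"]}

```bash
mkdir -p pics
python3 - <<'E'
from rig import get_obs,cams
import cv2
o=get_obs();print(o)
for n in("top","side"):
    cv2.imwrite(f"pics/{n}0.png",cams.camera(n)); m=cams.camera_model(n);print(n,m)
E
```

```text
{'time': 0.0, 'q': array([-1.28551415e+00,  5.28467688e-01,  1.43387675e+00, -1.97186562e-05,
        1.18136036e+00, -1.78509541e-01]), 'joint_velocities': array([ 0.00105238, -0.00016592,  0.00151195, -0.0004923 ,  0.00055433,
       -0.00080538]), 'joint_torque': array([-8.81493761e-04, -4.40043104e+01, -1.76592994e+01,  6.33865013e-02,
        5.83359227e-02, -1.48760337e-04]), 'position': array([ 0.27940197, -0.55827643,  0.2215788 ]), 'tool_rot': array([ 9.73231027e-01,  2.29826571e-01, -6.54569683e-05, -1.05407721e-03]), 'ft_force': array([-0.45733868,  0.96339451, -0.92181775]), 'moment': array([ 0.00809148, -0.00639702,  0.00316512]), 'grip_force': 0.0, 'grip_width': 0.08684348012882048}
top {'fx': 410.61151350841834, 'fy': 410.61151350841834, 'cx': 315.6376218550916, 'cy': 199.07508620177182, 'dist': array([-0.08395876,  0.        ,  0.        ,  0.        ,  0.        ]), 'R': array([[-0.01889168, -0.99939019,  0.02936568],
       [-0.99021881,  0.01464126, -0.13875282],
       [ 0.13823826, -0.03169972, -0.98989157]]), 't': array([0.03600169, 0.60487857, 0.84116475])}
side {'fx': 423.01875911206315, 'fy': 423.01875911206315, 'cx': 321.5709532146781, 'cy': 199.9639074744675, 'dist': array([-0.09866743,  0.        ,  0.        ,  0.        ,  0.        ]), 'R': array([[-0.75454066, -0.65613372,  0.01252714],
       [-0.52490758,  0.59195625, -0.6116043 ],
       [ 0.39387869, -0.4680559 , -0.79106463]]), 't': array([0.48207013, 0.33239907, 0.84054521])}
```

View pics/top0.png

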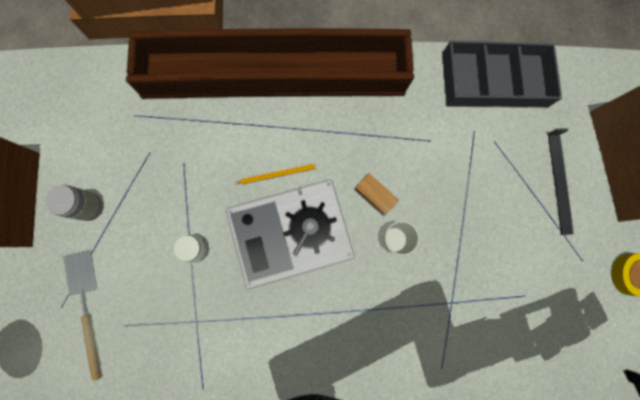

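View pics/side0.png

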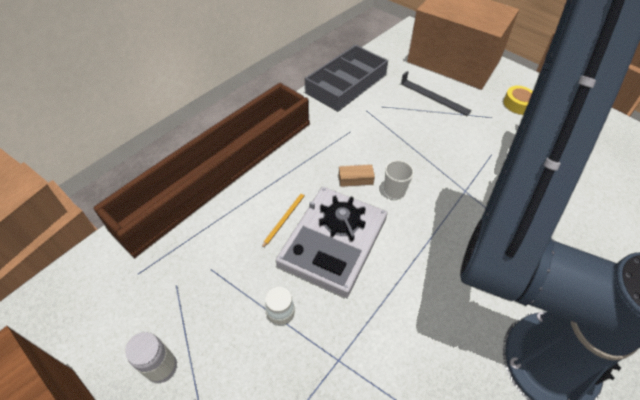

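The timer lies around pixel (290,233) in the top view, with the grey ridge pointing down-left from the hub at about (310,227). I'll enlarge both views.

```bash
python3 - <<'E'
import cv2
a=cv2.imread("pics/top0.png")[170:300,215:365];cv2.imwrite("pics/c0.png",cv2.resize(a,None,fx=4,fy=4,interpolation=cv2.INTER_CUBIC)[:,:600])
E
cat > h.py <<'E'
import numpy as np,cv2
from rig import cams
from scipy.optimize import least_squares
def proj(n,P):
    m=cams.camera_model(n);K=np.array([[m['fx'],0,m['cx']],[0,m['fy'],m['cy']],[0,0,1]])
    return cv2.projectPoints(np.atleast_2d(np.float64(P)),cv2.Rodrigues(m['R'])[0],m['t'],K,m['dist'])[0][:,0]
def ray(n,uv,z):
    m=cams.camera_model(n);K=np.array([[m['fx'],0,m['cx']],[0,m['fy'],m['cy']],[0,0,1]])
    p=cv2.undistortPoints(np.float64([[uv]]),K,m['dist'])[0,0]
    d=m['R'].T@np.array([p[0],p[1],1]);c=-m['R'].T@m['t'];return c+d*(z-c[2])/d[2]
E
```

```text
(no output)
```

View pics/c0.png

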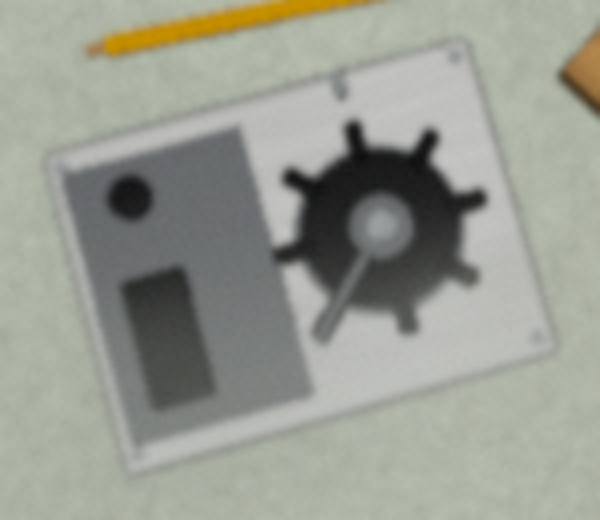

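The long lug, at crop (322,333), lies about 136° before the pointer fin at (342,88), so three clicks clockwise remain. Next I'll fit the timer pose and pull rough bystander positions.

```bash
cat >> h.py <<'E'
def world(p,L):
    c,s=np.cos(p[2]),np.sin(p[2]);L=np.atleast_2d(np.float64(L))
    return np.c_[p[0]+c*L[:,0]-s*L[:,1],p[1]+s*L[:,0]+c*L[:,1],L[:,2]]
E
python3 - <<'E'
from h import *
L=[[.09,.12,.04],[.09,-.12,.04],[-.09,-.12,.04],[-.09,.12,.04],[0,-.045,.071],[.074,-.045,.059],[-.025,.078,.0535],[.052,.078,.0535]]
U=np.array([[45,157],[467,40],[553,352],[130,472],[380,225],[342,80],[168,338],[130,198]])/4+[215,170]
r=least_squares(lambda p:(proj('top',world(p,L))-U).ravel(),[.5,0,.25]);p=r.x
print(p,r.fun.round(1)); print(proj('side',world(p,L)).round(0).tolist())
for n,q in zip(('hub','lug-ish','start','clear'),world(p,[[0,-.045,.066],[-.06,-.045,.066],[-.025,.078,.0535],[.052,.078,.0535]])):print(n,q.round(4))
for k in range(8): 
    a=k*np.pi/4; print(k,world(p,[[.058*np.cos(a),-.045+.058*np.sin(a),.066]])[0].round(3))
print('lug angle', ray('top',[215+322/4,170+333/4],.068), )
for n,uv,z in(('cup',(397,237),.08),('jar',(190,248),.075),('pine',(377,193),.035),('pen1',(240,182),.01),('pen2',(314,167),.01)):print(n,ray('top',uv,z).round(3))
np.save('p.npy',p)
E
```

```text
[0.53387971 0.08200217 0.26048539] [-1.6 -1.6  0.3 -2.2  2.5  0.1 -1.3  1.9  0.4 -0.2  0.2  2.7 -0.3 -0.2
 -0.3 -0.7]
[[273.0, 258.0], [321.0, 184.0], [387.0, 210.0], [347.0, 291.0], [341.0, 211.0], [313.0, 203.0], [328.0, 261.0], [297.0, 247.0]]
hub [0.5455 0.0385 0.066 ]
lug-ish [0.4875 0.0231 0.066 ]
start [0.4896 0.1509 0.0535]
clear [0.564  0.1708 0.0535]
0 [0.602 0.053 0.066]
1 [0.575 0.089 0.066]
2 [0.531 0.095 0.066]
3 [0.495 0.068 0.066]
4 [0.489 0.024 0.066]
5 [ 0.516 -0.012  0.066]
6 [ 0.56  -0.018  0.066]
7 [0.596 0.009 0.066]
lug angle [0.49032931 0.07001436 0.068     ]
cup [ 0.519 -0.138  0.08 ]
jar [0.504 0.284 0.075]
pine [ 0.618 -0.109  0.035]
pen1 [0.651 0.193 0.01 ]
pen2 [0.683 0.027 0.01 ]
```

Emit:
{"method": "servo_tool", "body": {
  "moves": "0.426 -0.401 0 -100 0;0.426 -0.401 0 -100 0;0.426 -0.401 0 -100 0;0.426 -0.401 0 -100 0;0.426 -0.401 0 -100 0;0.426 -0.401 0 -100 0;0.426 -0.401 0 -100 0;0.426 -0.401 0 -100 0;0.426 -0.401 0 -100 0;0.426 -0.401 0 -100 0"
}}

```text
time: 0.93
position: [0.4232, -0.1658, 0.2224]
tool_rot: [0.653, 0.758, 0.0, -0.0]
ft_force: [2.0, 0.1, 0.1]
grip_width: 0.0284
grip_force: 0.0
```

```bash
cat >> h.py <<'E'
def go(alpha_deg,r,z,hub=(.5455,.0385)):
    from rig import get_obs
    o=get_obs();q=o['tool_rot'];th=2*np.arctan2(q[1],q[0]);yaw=np.load('p.npy')[2]
    a=np.radians(alpha_deg)+yaw;T=np.array([hub[0]+r*np.cos(a),hub[1]+r*np.sin(a)])-o['position'][:2]
    print('dx %.4f dy %.4f dz %.4f spin %.1f'%(T@[np.cos(th),np.sin(th)],T@[np.sin(th),-np.cos(th)],o['position'][2]-z,-(np.degrees(a-th-np.pi/2)%360-180) ))
E
python3 -c "
from h import *
go(202.5,.08,.10)"
```

```text
dx 0.1452 dy 0.0811 dz 0.1224 spin 151.1
```

```bash
sed -i 's/-(np.degrees(a-th-np.pi\/2)%360-180)/-((np.degrees(a-th-np.pi\/2)+180)%360-180)/' h.py; python3 -c "
from h import *
go(202.5,.08,.10)"
```

```text
dx 0.1452 dy 0.0811 dz 0.1224 spin -28.9
```

Emit:
{"method": "servo_tool", "body": {
  "moves": "0.145 0.081 0 -29 0;0.145 0.081 0 -29 0;0.145 0.081 0 -29 0;0.145 0.081 0 -29 0;0.145 0.081 0 -29 0;0.145 0.081 0.04 -29 0;0.145 0.081 0.08 -29 0;0.145 0.081 0.12 -29 0;0.145 0.081 0.12 -29 0;0.145 0.081 0.12 -29 0"
}}

```text
time: 1.77
position: [0.4806, -0.0125, 0.1006]
tool_rot: [0.445, 0.896, -0.001, -0.004]
ft_force: [-0.0, -0.2, 0.9]
grip_width: 0.0006
grip_force: 0.0
```

```bash
python3 -c "
from h import *
from rig import get_obs
print(get_obs()['position'],get_obs()['ft_force'])
go(202.5,.08,.05)
P=get_obs()['position'];u=proj('side',P)[0];print(u,proj('top',P))
a=cams.camera('side')[130:280,260:460];b=cams.camera('top')[160:290,225:395]
cv2.imwrite('pics/c1.png',np.vstack([cv2.resize(x,(520,390 if i else 390),interpolation=cv2.INTER_CUBIC)[:,:] for i,x in enumerate((a,b))])[:,:] if 0 else np.hstack([cv2.resize(a,(400,300)),cv2.resize(b,(392,300))]))
"
```

```text
[ 0.48064352 -0.01253975  0.10060445] [-0.00654065 -0.20515876  0.90037781]
dx 0.0011 dy 0.0025 dz 0.0506 spin -0.3
[378.49295937 204.88911772] [[337.13601499 257.26883088]]
```

View pics/c1.png

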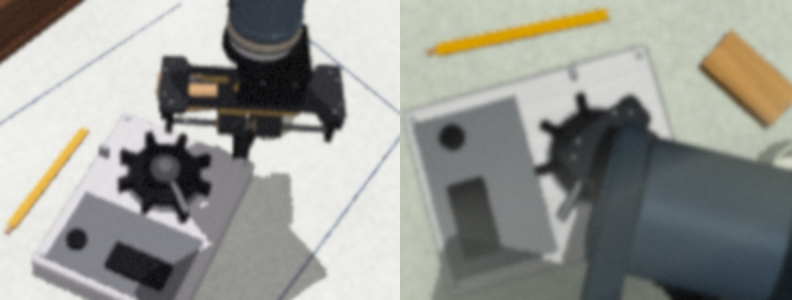

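The side crop shows the shut fingers hanging at about (243,155), which is where the projection puts them, in front and to the right of the wheel. I'll go down outside the lugs, then move in.

Emit:
{"method": "servo_tool", "body": {
  "moves": "0.001 0.002 0.03 0 0;0.001 0.002 0.05 0 0;0.001 0.002 0.05 0 0;0.001 0.002 0.05 0 0;0.001 0.008 0.05 0 0;0.001 0.014 0.05 0 0;0.001 0.018 0.05 0 0;0.001 0.018 0.05 0 0"
}}

```text
time: 2.53
position: [0.4986, -0.0008, 0.0539]
tool_rot: [0.444, 0.896, 0.001, 0.002]
ft_force: [-0.4, -0.0, 0.0]
grip_width: 0.0006
grip_force: 0.0
```

```bash
python3 -c "
from h import *
go(202.5,.064,.05)
import numpy as np
for k in range(1,10):
    b=np.radians(min(5.5*k,45));print('%.4f %.4f 0 %.1f 0'%(-.064*np.sin(b),.064*(1-np.cos(b)),np.degrees(b)))
"
```

```text
dx 0.0027 dy -0.0029 dz 0.0039 spin -0.2
-0.0061 0.0003 0 5.5 0
-0.0122 0.0012 0 11.0 0
-0.0182 0.0026 0 16.5 0
-0.0240 0.0047 0 22.0 0
-0.0296 0.0072 0 27.5 0
-0.0349 0.0103 0 33.0 0
-0.0398 0.0139 0 38.5 0
-0.0445 0.0180 0 44.0 0
-0.0453 0.0187 0 45.0 0
```

Emit:
{"method": "servo_tool", "body": {
  "moves": "0.008 -0.002 0.001 5 0;0.013 -0.001 0.001 10 0;0.019 0 0.001 15 0;0.024 0.002 0.001 20 0;0.029 0.004 0.001 25 0;0.034 0.007 0.001 30 0;0.039 0.010 0.001 35 0;0.043 0.013 0.001 40 0;0.047 0.017 0.001 45 0;0.047 0.017 0.001 45 0"
}}

```text
time: 3.37
position: [0.4818, 0.0475, 0.0519]
tool_rot: [0.754, 0.657, 0.0, 0.0]
ft_force: [0.4, -0.2, 0.3]
grip_width: 0.0009
grip_force: 0.0
```

```bash
python3 -c "
from h import *
go(157.5,.064,.05)
a=cams.camera('side')[130:280,260:460];b=cams.camera('top')[160:290,225:395]
cv2.imwrite('pics/c2.png',np.hstack([cv2.resize(a,(400,300)),cv2.resize(b,(392,300))]))
"
```

```text
dx -0.0005 dy 0.0003 dz 0.0019 spin -0.2
```

View pics/c2.png

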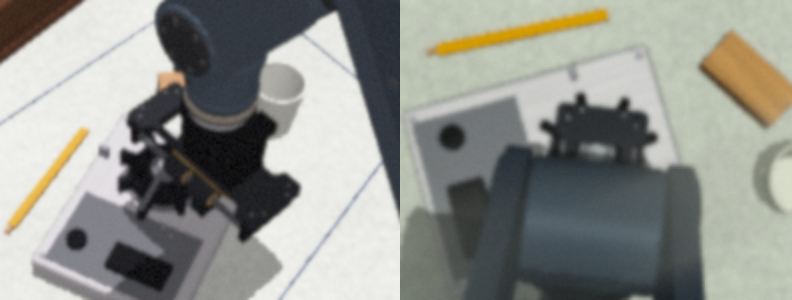

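In the side crop the long lug has moved on to about (145,210), one click, and the timer has not shifted. On to the second click.

Emit:
{"method": "servo_tool", "body": {
  "moves": "0.0055 0 0 5 0;0.011 0.001 0 10 0;0.0165 0.002 0 15 0;0.022 0.004 0 20 0;0.027 0.006 0 25 0;0.032 0.009 0 30 0;0.037 0.012 0 35 0;0.041 0.015 0 40 0;0.045 0.019 0 45 0;0.045 0.019 0 45 0"
}}

```text
time: 4.3
position: [0.5078, 0.0887, 0.0518]
tool_rot: [0.948, 0.319, 0.001, 0.0]
ft_force: [-0.1, -0.3, -0.9]
grip_width: 0.0004
grip_force: 0.0
```

```bash
python3 -c "
from h import *
go(112.5,.064,.05)
a=cams.camera('side')[130:280,260:460];b=cams.camera('top')[160:290,225:395]
cv2.imwrite('pics/c3.png',np.hstack([cv2.resize(a,(400,300)),cv2.resize(b,(392,300))]))
"
```

```text
dx -0.0006 dy -0.0012 dz 0.0018 spin -0.2
```

View pics/c3.png

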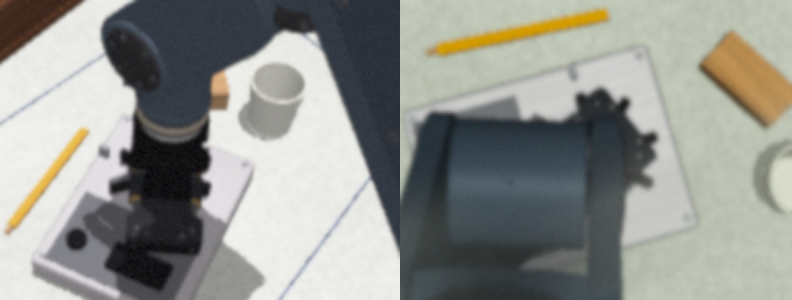

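The long lug shows near (120,187) in the side crop, partly hidden. That is consistent with the second click, and the timer is still in place. Now the third click.

Emit:
{"method": "servo_tool", "body": {
  "moves": "0.005 -0.001 0 5 0;0.0105 0 0 10 0;0.016 0.001 0 15 0;0.0215 0.003 0 20 0;0.0265 0.005 0 25 0;0.0315 0.008 0 30 0;0.0365 0.011 0 35 0;0.040 0.014 0 40 0;0.044 0.018 0 44 0;0.044 0.018 0 44 0"
}}

```text
time: 5.23
position: [0.5534, 0.1003, 0.0516]
tool_rot: [0.998, -0.059, 0.001, 0.0]
ft_force: [-0.2, 0.2, -0.2]
grip_width: 0.0004
grip_force: 0.0
```

Emit:
{"method": "servo_tool", "body": {
  "moves": "0 0 0 0 0;0 0 0 0 0;0 0 -0.02 0 0;0 0 -0.05 0 0;0 0 -0.08 0 0;0 0 -0.1 0 0;0 0 -0.1 0 0"
}}

```text
time: 5.82
position: [0.5548, 0.101, 0.1559]
tool_rot: [0.998, -0.058, 0.004, -0.0]
ft_force: [0.7, 0.4, -0.2]
grip_width: 0.0003
grip_force: 0.0
```

```bash
python3 -c "
from h import *
from rig import get_obs
o=get_obs();print(o['position'],o['tool_rot'],o['ft_force'])
q=o['tool_rot'];th=2*np.arctan2(q[1],q[0]);T=np.array([.4896,.1509])-o['position'][:2]
print(T@[np.cos(th),np.sin(th)],T@[np.sin(th),-np.cos(th)],np.degrees(th))
a=cams.camera('side')[130:280,260:460];b=cams.camera('top')[160:290,225:395]
cv2.imwrite('pics/c4.png',np.hstack([cv2.resize(a,(400,300)),cv2.resize(b,(392,300))]))
"
```

```text
[0.55484298 0.10096606 0.15587969] [ 9.98290089e-01 -5.83000136e-02  4.23914090e-03 -1.89911732e-04] [ 0.67349081  0.41416858 -0.16044389]
-0.07061191677151037 -0.042000035915370125 -6.6845399908186245
```

View pics/c4.png

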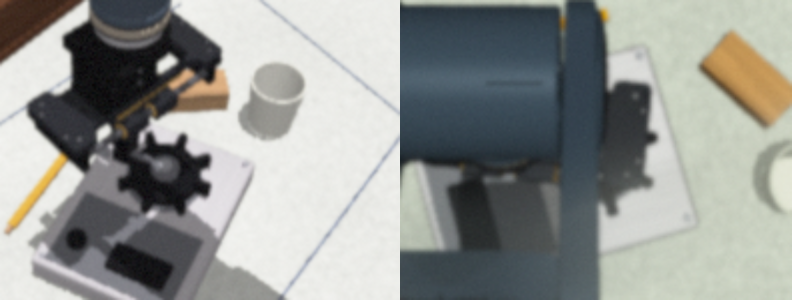

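The ridge now seems to run from the hub towards the pointer, upper-left. I'll move over the start bar and confirm it with a clearer view.

Emit:
{"method": "servo_tool", "body": {
  "moves": "-0.035 -0.021 0 -7 0;-0.0706 -0.042 0 -14 0;-0.0706 -0.042 0 -21.6 0;-0.0706 -0.042 0.03 -21.6 0;-0.0706 -0.042 0.06 -21.6 0;-0.0706 -0.042 0.07 -21.6 0;-0.0706 -0.042 0.07 -21.6 0;-0.0706 -0.042 0.07 -21.6 0"
}}

```text
time: 6.58
position: [0.4864, 0.1508, 0.0806]
tool_rot: [0.992, 0.129, -0.002, -0.0]
ft_force: [-0.2, -0.8, 0.3]
grip_width: 0.0001
grip_force: 0.0
```

```bash
python3 -c "
from h import *
from rig import get_obs
o=get_obs();print(o['position'],o['ft_force'])
q=o['tool_rot'];th=2*np.arctan2(q[1],q[0]);T=np.array([.4896,.1509])-o['position'][:2]
print(T@[np.cos(th),np.sin(th)],T@[np.sin(th),-np.cos(th)],np.degrees(th))
a=cams.camera('side')[155:305,240:440];b=cams.camera('top')[160:290,225:395]
cv2.imwrite('pics/c5.png',np.hstack([cv2.resize(a,(400,300)),cv2.resize(b,(392,300))]))
"
```

```text
[0.48639252 0.15081664 0.08059017] [-0.16751883 -0.8037763   0.34674708]
0.0031223234907556113 0.0007388788824779444 14.80247117130876
```

View pics/c5.png

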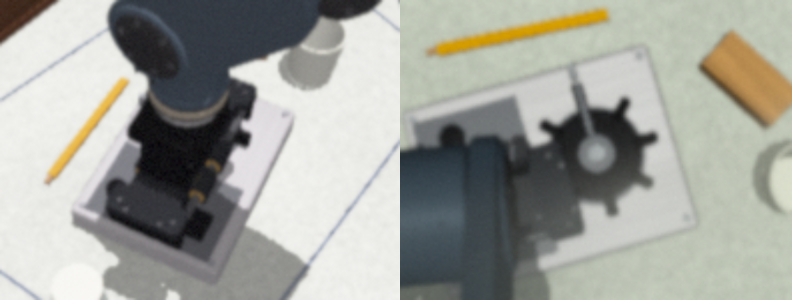

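The top view shows the long lug standing at the fin (573,70), so the wheel is set. I'll press the bar in small steps.

Emit:
{"method": "servo_tool", "body": {
  "moves": "0 0 0.015 0 0;0 0 0.024 0 0;0 0 0.027 0 0;0 0 0.029 0 0;0 0 0.031 0 0;0 0 0.0325 0 0;0 0 0.0325 0 0;0 0 0.0325 0 0"
}}

```text
time: 7.35
position: [0.4872, 0.1509, 0.0494]
tool_rot: [0.992, 0.129, -0.0, 0.0]
ft_force: [-1.7, -1.8, 3.3]
grip_width: 0.0008
grip_force: 1.4
```

Emit:
{"method": "servo_tool", "body": {
  "moves": "0 0 0.001 0 0;0 0 0.0015 0 0;0 0 0.0015 0 0;0 0 0.002 0 0;0 0 0.002 0 0"
}}

```text
time: 7.77
position: [0.4873, 0.1509, 0.0478]
tool_rot: [0.992, 0.129, 0.0, 0.0]
ft_force: [-2.8, -0.8, 8.9]
grip_width: 0.0004
grip_force: 4.2
```

Emit:
{"method": "servo_tool", "body": {
  "moves": "0 0 0.001 0 0;0 0 0.0015 0 0;0 0 0.0015 0 0;0 0 0.0015 0 0"
}}

```text
time: 8.1
position: [0.4873, 0.1509, 0.0475]
tool_rot: [0.992, 0.129, 0.0, 0.0]
ft_force: [-4.3, -2.4, 18.0]
grip_width: 0.0003
grip_force: 9.3
```

The force rose to 18 N at z 0.0475, which means the bar is on its stop. Release it and back off.

Emit:
{"method": "servo_tool", "body": {
  "moves": "0 0 -0.004 0 0;0 0 -0.01 0 0;0 0 -0.03 0 0;0 0 -0.07 0 0;0 0 -0.11 0 0;-0.04 0 -0.15 0 0;-0.08 0 -0.15 0 0;-0.08 0 -0.15 0 0;-0.08 0 -0.15 0 0;-0.08 0 -0.15 0 0"
}}

```text
time: 8.93
position: [0.4105, 0.1307, 0.1959]
tool_rot: [0.992, 0.129, 0.001, -0.0]
ft_force: [0.6, 0.3, -0.5]
grip_width: 0.0001
grip_force: 0.0
```

```bash
python3 -c "
from h import *
from rig import get_obs
print(get_obs()['ft_force'],get_obs()['position'])
a=cams.camera('side')[155:305,240:440];b=cams.camera('top')[160:290,225:395]
cv2.imwrite('pics/c6.png',np.hstack([cv2.resize(a,(400,300)),cv2.resize(b,(392,300))]))
"
```

```text
[ 0.55410495  0.26068995 -0.54981288] [0.41047134 0.13070801 0.19588798]
```

View pics/c6.png

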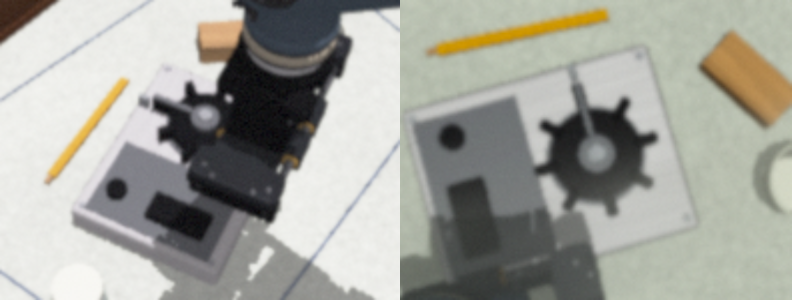

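The long lug is at the fin, the timer and the things around it have not moved, and the arm is clear of everything.

```bash
python3 -c "
from rig import job
print(job.hand_in())"
```

```text
the job is handed in; nothing more can be done
None
```

I turned the wheel three clicks to put the long lug at the pointer, then pressed the start bar to its stop and released it. The last picture shows nothing moved out of place, and the job is handed in; no verdict came back.

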